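# Clear the swung-out rack tier and slide the jar back into line

### The arm

A 6-joint arm with a two-finger parallel gripper is mounted at the origin on the work surface. World frame = base frame: x ahead of the robot, y to its left, z up, the work surface at z = 0. Lengths are in m, angles in rad, forces in N, time in s.
With the tool pointing down it reaches from about 0.425 to 0.95 m from the base axis. Payload 3.5 kg.
Tool frame: the origin (TCP) lies midway between the tips of the shut fingers; the grasp point (between the pads) lies 19 mm behind it; z points along the fingers, y is the line along which they close (so a half turn about z gives the same grasp; the last joint's range is limited). The gripper opens to 85 mm and grips with 20 to 120 N. Pads are 22 mm wide; open, the fingers measure 114 mm over their backs; the gripper's body (76 mm by 85 mm) begins 54 mm behind the grasp point. The pads swing forward as they close: fully open they stand 13 mm farther back than shut.
Start: joints at [1.07, 0.286, 1.577, -0, 1.279, -0.15], TCP at [0.232, 0.634, 0.231] pointing down, gripper open.
Joint ranges: [-2.77, 2.77], [-0.9, 2.22], [0.21, 2.48], [-1.53, 4.67], [0.24, 2.81], [-2.84, 2.84]. Speed limits (rad/s): [2.79, 2.79, 3.14, 3.14, 3.14, 3.14].

### API

Orientations are given as a unit quaternion [x, y, z, w].
In Python, from plant import ctrl gives the robot as it stands. The module is installed in compiled form; this text tells all that it offers.
- The arm moves only by the shell command python3 -m inch 'ROWS' [FORCE]. ROWS is JSON, a list of rows, each a list of 5 numbers: the closure, from 0 (fully open) to 1 (shut), then the shift along the tool's x, y, z in m, then the turn about the tool's z in degrees. A call has 1 to 5 rows; each row is the pose to reach, as a shift and turn from the pose commanded when the call began, along the tool's axes at that moment; what a row does not reach only later rows make up. A row lasts 1/12 s, in which the tool goes at most 41.7 mm and 7.16 degrees, less where a joint would pass 70% of its speed; a pose out of reach is approached as far as the arm can. A call with a gripper value outside its range is refused whole. The fingers move at their own pace and stop on an object; FORCE is the grip in N (left out, the last holds). Time passes only in rows, so rows that repeat a pose let the fingers close. It gives the time, the measured TCP pose, the force, the opening and the grip force at its end, in the units of the state.
- ctrl.get_state(): the state, without advancing time (a new reading comes with each control period).
- ctrl.read_camera(name): name is "scene" or "top" or "wrist"; returns a dict with "pixels" (400x640x3 uint8, red, green, blue), "depth" (400x640 float32, m along the optical axis (not along the pixel's ray), 0 where there is no reading), "fx", "fy", "cx", "cy" (pixels), "D" ([k1, k2, p1, p2, k3] as OpenCV has them; the pictures are not rectified), "xyz" and "rotation" of the camera in the world; the wrist camera has in their place "mount" (4x4, takes a point from camera to tool coordinates, whose origin is the TCP and whose axes are the flange's). Camera axes: x right, y down, z forward; pixel columns grow to the right and rows downward; lengths in m; the calibration is good to about 2 mm. A picture is of the moment at which its call begins: read the wrist's pose just before it.
- ctrl.sign_off(): hands the job in; it is judged then, once.
Trained networks look in a picture, given as the dict that the camera call returned (one of the last four; its "shot" number tells which), for a name from the list of things; names that differ only in an ending like _2 or _b are one class to them, and where a whole thing is asked for, a point or a joint stands for the part that bears it (a point fixed in the world has none). Each returns a list of dicts, best first, with "score" (0 to 1); they miss things now and then, are a little off and sometimes report something else, mostly with a low value. They report only what shows in the picture. A call takes as long as a camera call. They do not tell look-alikes from the thing itself.
- ctrl.spot_in(query, picture): "at" ([column, row] in pixels, amid what is visible of it).
- ctrl.tip_of(query, picture): "at" ([column, row] in pixels: a listed point, or the origin of a listed thing).
The state is a dict: "time": time; "qpos": joint angles; "dq": joint speeds; "joint_efforts": joint torques, N m; "eef_pos": TCP position; "tcp_rot": TCP orientation; "contact_force": force on the tool from outside, world axes, zero at the start; "wrist_torque": the same for the moment, N m; "opening": opening from 0.0 (shut) to 1.0 (fully open); "finger_force": force on a finger pad.
Only numpy, scipy, OpenCV 4.12 (cv2) and the standard library are available. Lean on these libraries where they do the work, as an engineer would, in place of code of your own. Each camera call takes 0.05 s, during which the arm holds its last target. There are 200 camera calls.

### The job

The upper tier of the steel rack has been left swung out over the shelf. Push it gently back round with the fingertips until it meets its stop, square over the lower tier, then slide the empty glass jar along the shelf into the space between the rack and the aluminium tin until it stands against the front of the raised back step. Only push: do not grip, lift or tip the jar or pinch the rack, and leave everything else standing where it is.

Things in the scene. Friction and masses are not known exactly. Their poses are not given: they have to be found in the camera images.
- jar: empty open clear glass jar, squat, with a thin green-tinted thread at its neck: body 76 mm across up to a height of 52 mm, neck 68 mm across, 75 mm tall, about 0.22 kg; tips if pushed high up (above about 45 mm). Stands upright and loose on the shelf (z = 0). Origin: centre of its underside; z up.
- step_front (a point): middle of the lower front edge of the fixed bare-plywood raised back step, 1000 long, 180 deep, 35 high, along the shelf's far side; stock on it stands at least 75 mm back from its front face. The face is the plane local x = 0; local y runs along it, local x points away from the robot into the step. The jar touches it when the jar's origin is at local x = -0.038.
- rack: fixed two-tier steel rack left of the jar. Origin: on the shelf under the upright post (16 mm thick, 249 tall) on which the upper tier turns. Both trays are 250 x 130 mm. The fixed lower one spans local x -25 to 225 mm, y -65 to 65 mm, sheet top at 30 mm, rim top at 58 mm. Local x points about world +x towards the step, y to the left.
- tier (a joint): swing of the upper tier about the post, rad: 0 = home, against a hard stop, its sides exactly above those of the lower tray; grows as the tier swings out clockwise seen from above (to the right, -y, and towards the robot), so it goes home counter-clockwise. It stays where it is left (friction about 0.15 N m).
- tier_side (a point): point on the upper tier's long side that is to be pushed (the side nearer the robot when swung out, the -y side at home): local x 150, y -65 mm from the post's axis, 184 mm above the shelf. The side is two 7 mm rails at heights 168 and 200; the open wire tray occupies heights 156 to 204. The point turns with the tier: local x runs along the tray from the post, local +y is the way to push.
- tin: lidded aluminium tin with a small black knob, 89 mm across at the lid, 127 mm tall to the knob, standing in front of the back step to the right of the space for the jar; origin centre of its underside. Must not be disturbed.
- bowl: white ceramic feeding bowl, 124 mm across and 66 mm tall, on an orange hard silicone suction base 92 mm across; origin centre of its underside. Bystander to the right.
- spoon: green plastic spoon 150 mm long lying on the shelf at the right; local x runs along it. Bystander.
- tea_glass: amber tea glass, 60 mm across at the rim, 85 mm tall; origin centre of its underside. Bystander to the right of the tin.
- coffee_pot: small copper coffee pot 74 mm across, 72 mm tall, with a dark wooden handle reaching 155 mm along its local +x, up to 93 mm high; origin centre of its underside. Bystander at the right.
- shaker_red: red spice shaker, 42 mm across, 90 mm tall, on the rack's lower tray; origin centre of its underside. Bystander.
- shaker_yellow: yellow spice shaker, 42 mm across, 90 mm tall, on the rack's lower tray; origin centre of its underside. Bystander.
There are look-alikes about, which are no part of the job. There is more than one size of the jar; the job needs the smallest.

How it is judged:
By the outcome, as a careful person would: the job done as asked, in the order asked, and still so for the second after the job is handed in, with the robot touching nothing.
It also fails if it takes over 64 s, if anything falls off the work surface, if the arm or the gripper's body presses on something with over 40 N, if the wrist force passes 120 N, or if a joint passes its speed limit or range.

## Working session

There is one attempt and no reset: what is moved stays moved. The work goes in short steps, Python scripts to look and compute and a shell command to move; the robot and the scene stay as the last step left them, time stands still between calls to the robot, and variables do not carry over. Pictures are saved under pics/ and viewed, at most 10 in all, crops included, and the job is handed in when it is done.

```bash
mkdir -p pics; cat > h.py <<'E'
import numpy as np, cv2
from plant import ctrl
from scipy.spatial.transform import Rotation as R
def rotm(r):
    r=np.array(r,float)
    return r if r.shape==(3,3) else R.from_quat(r).as_matrix()
def pose(p,st=None):
    if 'mount' in p:
        T=np.eye(4);T[:3,:3]=rotm(st['tcp_rot']);T[:3,3]=st['eef_pos'];return T@np.array(p['mount'])
    T=np.eye(4);T[:3,:3]=rotm(p['rotation']);T[:3,3]=p['xyz'];return T
def ray(p,uv,st=None):
    K=np.array([[p['fx'],0,p['cx']],[0,p['fy'],p['cy']],[0,0,1.]])
    n=cv2.undistortPoints(np.array([[uv]],float),K,np.array(p['D'],float))[0,0]
    T=pose(p,st);return T[:3,3],T[:3,:3]@np.array([n[0],n[1],1])
def at_z(p,uv,z,st=None):
    o,d=ray(p,uv,st);return o+d*(z-o[2])/d[2]
def at_d(p,uv,st=None):
    o,d=ray(p,uv,st);return o+d*float(p['depth'][int(round(uv[1])),int(round(uv[0]))])
def proj(p,X,st=None):
    T=np.linalg.inv(pose(p,st));X=np.atleast_2d(X)@T[:3,:3].T+T[:3,3]
    K=np.array([[p['fx'],0,p['cx']],[0,p['fy'],p['cy']],[0,0,1.]])
    return cv2.projectPoints(X,np.zeros(3),np.zeros(3),K,np.array(p['D'],float))[0][:,0]
def save(p,n): cv2.imwrite('pics/'+n,cv2.cvtColor(p['pixels'],cv2.COLOR_RGB2BGR))
E
python3 - <<'E'
from h import *
np.set_printoptions(precision=3,suppress=True)
s=ctrl.get_state();print(s['time'],s['eef_pos'],s['tcp_rot'])
for c in('scene','top'):
    p=ctrl.read_camera(c);save(p,c+'0.png');print(c,p['xyz'],np.array(p['rotation']).round(2).tolist())
    for q in('jar','step_front','rack','tier_side','tin'):
        for d in ctrl.tip_of(q,p)[:4]:
            z=.184 if q=='tier_side' else 0
            print(q,round(d['score'],2),np.round(d['at']),at_z(p,d['at'],z))
E
```

```text
0.0 [0.232 0.633 0.23 ] [ 0.175  0.985 -0.001 -0.   ]
scene [1.279 0.343 1.285] [0.45, 0.84, -0.28, -0.16]
jar 0.87 [386. 241.] [0.459 0.046 0.   ]
jar 0.87 [354. 211.] [ 0.417 -0.094  0.   ]
jar 0.64 [434. 240.] [0.375 0.166 0.   ]
jar 0.38 [256. 216.] [ 0.603 -0.335  0.   ]
step_front 0.72 [334. 302.] [0.715 0.026 0.   ]
step_front 0.41 [270. 165.] [ 0.413 -0.428  0.   ]
rack 0.85 [451. 280.] [0.472 0.267 0.   ]
rack 0.57 [420. 325.] [0.645 0.256 0.   ]
tier_side 0.61 [403. 232.] [0.528 0.112 0.184]
tin 0.6 [300. 260.] [ 0.657 -0.13  -0.   ]
top [ 0.46  -0.087  1.41 ] [-0.7, 0.71, -0.02, 0.02]
jar 0.76 [320. 243.] [ 0.412 -0.094  0.   ]
jar 0.71 [272. 224.] [0.472 0.055 0.   ]
jar 0.71 [239. 259.] [0.367 0.157 0.   ]
step_front 0.67 [282. 144.] [0.725 0.022 0.   ]
rack 0.59 [201. 222.] [0.482 0.275 0.   ]
tier_side 0.61 [241. 206.] [0.521 0.12  0.184]
tin 0.75 [330. 165.] [ 0.654 -0.127  0.   ]
```

View pics/scene0.png

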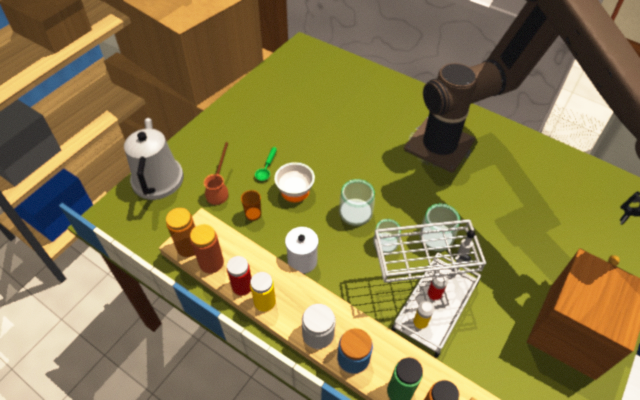

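View pics/top0.png

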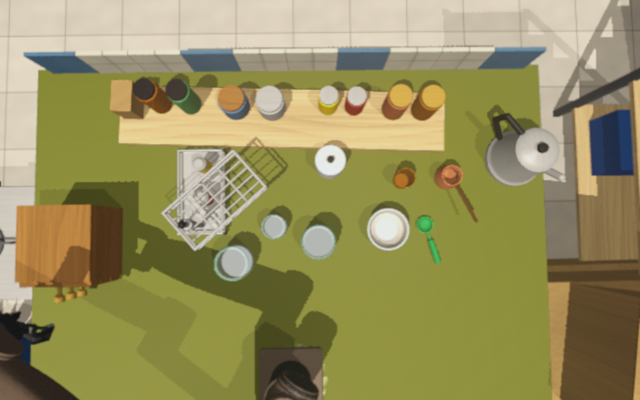

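The smallest of the three jars is the one at top (274,226) / scene (387,236). The others are at top (319,241) and (234,262), and both are visibly wider. I'll confirm this and fit the rack, tier, tin and step using depth.

```bash
python3 - <<'E'
from h import *
np.set_printoptions(precision=3,suppress=True)
p=ctrl.read_camera('top');T=pose(p)
K=np.array([[p['fx'],0,p['cx']],[0,p['fy'],p['cy']],[0,0,1.]]);print(p['fx'],p['D'])
v,u=np.mgrid[0:400,0:640];uv=np.stack([u.ravel(),v.ravel()],1).astype(float)
n=cv2.undistortPoints(uv[:,None],K,np.array(p['D'],float))[:,0]
d=p['depth'].ravel();X=(np.c_[n,np.ones(len(n))]*d[:,None])@T[:3,:3].T+T[:3,3];X[d==0]=np.nan
np.save('X.npy',X)
def sel(z0,z1,x0,x1,y0,y1):
    m=(X[:,2]>z0)&(X[:,2]<z1)&(X[:,0]>x0)&(X[:,0]<x1)&(X[:,1]>y0)&(X[:,1]<y1);return X[m]
for nm,a in dict(tier=(.185,.215,.3,.85,-.02,.5),tierall=(.15,.215,.3,.85,-.02,.5),lower=(.02,.065,.42,.73,.14,.4)).items():
    q=sel(*a);r=cv2.minAreaRect(q[:,:2].astype(np.float32));print(nm,len(q),r,cv2.boxPoints(r).round(3).tolist(),q[:,2].mean())
q=sel(.09,.14,.55,.75,-.25,-.03);print('tin',len(q),cv2.minEnclosingCircle(q[:,:2].astype(np.float32)),q[:,2].max())
for c in((.472,.055),(.412,-.094),(.367,.157)):
    q=sel(.01,.15,c[0]-.07,c[0]+.07,c[1]-.07,c[1]+.07);print('jar',len(q),cv2.minEnclosingCircle(q[:,:2].astype(np.float32)) if len(q) else '',q[:,2].max() if len(q) else '')
q=sel(.025,.045,.6,.95,-.6,.5)
for y in np.arange(-.4,.5,.08):
    w=q[abs(q[:,1]-y)<.01]
    if len(w):print('step',y.round(2),w[:,0].min().round(3),w[:,0].max().round(3))
print('steplr',q[:,1].min(),q[:,1].max())
im=cv2.cvtColor(p['pixels'],cv2.COLOR_RGB2BGR)
cv2.imwrite('pics/crop1.png',cv2.resize(im[120:290,150:350],None,fx=3.5,fy=3.5,interpolation=cv2.INTER_CUBIC))
E
```

```text
452.7006459009953 [-0.012  0.     0.     0.     0.   ]
tier 1250 ((0.6588032841682434, 0.2853426933288574), (0.45748990774154663, 0.26060667634010315), 38.42164993286133) [[0.39899998903274536, 0.24500000476837158], [0.5609999895095825, 0.04100000113248825], [0.9190000295639038, 0.32499998807907104], [0.7570000290870667, 0.5299999713897705]] 0.1976552700407404
tierall 2778 ((0.6593022346496582, 0.2834049463272095), (0.4594515264034271, 0.26262497901916504), 37.64149856567383) [[0.3970000147819519, 0.24699999392032623], [0.5580000281333923, 0.039000000804662704], [0.9210000038146973, 0.3199999928474426], [0.7609999775886536, 0.527999997138977]] 0.18209215955978647
lower 2818 ((0.5866562128067017, 0.26996153593063354), (0.25844961404800415, 0.2865147292613983), 89.97106170654297) [[0.4429999887943268, 0.14100000262260437], [0.7300000190734863, 0.14100000262260437], [0.7300000190734863, 0.39899998903274536], [0.4429999887943268, 0.39899998903274536]] 0.034304594141735534
tin 747 ((0.6554889678955078, -0.12323831021785736), 0.044941794127225876) 0.1322900250311767
jar 260 ((0.4644071161746979, 0.0460003986954689), 0.03774523362517357) 0.08076681007154818
jar 633 ((0.41858479380607605, -0.08661222457885742), 0.05247170478105545) 0.11176875976511957
jar 820 ((0.3607100546360016, 0.16238324344158173), 0.05222836136817932) 0.11012251566773057
step -0.4 0.694 0.876
step -0.32 0.602 0.789
step -0.24 0.7 0.88
step -0.16 0.623 0.881
step -0.08 0.638 0.885
step 0.0 0.708 0.889
step 0.08 0.71 0.89
step 0.16 0.715 0.794
step 0.24 0.602 0.897
step 0.32 0.6 0.826
step 0.4 0.722 0.904
step 0.48 0.725 0.802
steplr -0.5149714159351149 0.49994133953665476
```

View pics/crop1.png

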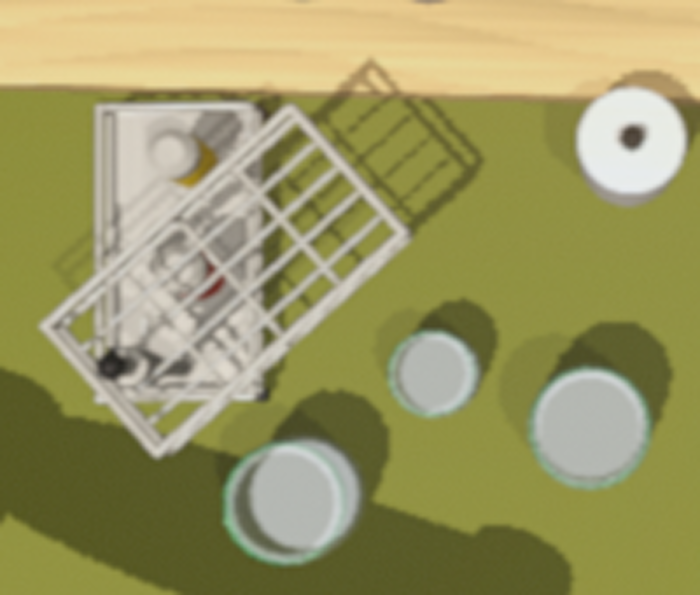

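```bash
python3 - <<'E'
from h import *
np.set_printoptions(precision=3,suppress=True)
p=ctrl.read_camera('top')
f=lambda c,z:at_z(p,(150+(c[0]+.5)/3.5-.5,120+(c[1]+.5)/3.5-.5),z)[:2]
L=np.array([f(c,.058) for c in((97,104),(266,103),(266,398),(97,400))]);print('low UL UR LR LL',L.tolist())
Ti=np.array([f(c,.2035) for c in((292,105),(408,237),(158,455),(42,325))]);print('tier top,right,bottom,left',Ti.tolist())
def fit(C): # corners order far-left,far-right,near-right,near-left
    m=np.array([[225,65],[225,-65],[-25,-65],[-25,65]])/1000.
    a=m-m.mean(0);b=C-C.mean(0);H=a.T@b;th=np.arctan2(H[0,1]-H[1,0],H[0,0]+H[1,1])
    Rm=np.array([[np.cos(th),-np.sin(th)],[np.sin(th),np.cos(th)]]);t=C.mean(0)-Rm@m.mean(0)
    print('th',th,'org',t,'res',(m@Rm.T+t-C).ravel());return th,t,Rm
a=fit(L);b=fit(Ti);print('tier q',a[0]-b[0])
for t,z in((a[1],.249),(b[1],.249)):print(proj(p,[t[0],t[1],z]))
for q in(0,.25,b[0]*-1+a[0]):
    th=a[0]-q;Rm=np.array([[np.cos(th),-np.sin(th)],[np.sin(th),np.cos(th)]])
    print(q,'side pt',Rm@[.15,-.065]+(a[1]+b[1])/2,'r end',Rm@[.225,-.065]+(a[1]+b[1])/2)
w=ctrl.get_state();print(R.from_quat(w['tcp_rot']).as_matrix())
E
```

```text
low UL UR LR LL [[0.6995129227616377, 0.3324886799867277], [0.6986850929543302, 0.18710802874561575], [0.445593481781642, 0.1869573821139154], [0.4455504739902411, 0.33071667999192944]]
tier top,right,bottom,left [[0.6712331109736026, 0.1376702100573895], [0.5685422927679107, 0.04913749460574396], [0.4050317734936713, 0.2392918305252489], [0.5045498286655778, 0.3280356155620947]]
th 0.0023038040093321813 org [0.472 0.259] res [-0.002 -0.008 -0.001  0.007  0.002  0.007  0.002 -0.007]
th -0.8549855908452154 org [0.472 0.264] res [-0.003 -0.001  0.002  0.002  0.001  0.001 -0.    -0.003]
tier q 0.8572893948545476
[[182.352 224.19 ]]
[[180.435 224.454]]
0 side pt [0.622 0.197] r end [0.697 0.197]
0.25 side pt [0.602 0.162] r end [0.674 0.143]
0.8572893948545476 side pt [0.521 0.106] r end [0.571 0.049]
[[-0.939  0.344  0.   ]
 [ 0.344  0.939  0.   ]
 [ 0.     0.    -1.   ]]
```

Jar confirmed: it is the smallest, 76 mm across and 80 mm tall by depth. It stands at (0.465,0.05), with the gap centred near y≈0.058. The step face is at x≈0.71, and the tier angle is about 0.86 rad about the post at (0.472,0.261). Next I move outside the tier's near side with the fingers shut.

```bash
python3 -m inch '[[1,0,0,-0.04,0],[1,0,0,-0.08,0],[1,-0.027,-0.029,-0.08,0],[1,-0.053,-0.057,-0.08,0],[1,-0.08,-0.085,-0.08,0]]'
python3 -m inch '[[1,-0.026,-0.028,0,0],[1,-0.053,-0.056,0,0],[1,-0.08,-0.084,0,0],[1,-0.106,-0.112,0,0],[1,-0.13,-0.137,0,0]]'
python3 -m inch '[[1,-0.026,-0.028,0,0],[1,-0.053,-0.056,0,0],[1,-0.08,-0.084,0,0],[1,-0.106,-0.112,0,0],[1,-0.13,-0.137,0,0]]'
python3 -m inch '[[1,-0.026,-0.028,0,0],[1,-0.053,-0.056,0,0],[1,-0.084,-0.088,0,0],[1,-0.084,-0.088,0,0],[1,-0.084,-0.088,0,0]]'
python3 -m inch '[[1,0,0,0,6],[1,0,0,0,12],[1,0,0,0,18],[1,0,0,0,24],[1,0,0,0,29]]'
```

```text
time: 1.12
eef_pos: [0.2781, 0.526, 0.3127]
tcp_rot: [0.174, 0.985, 0.001, 0.001]
contact_force: [0.8, -0.7, -0.9]
opening: 0.298
finger_force: 0.0
time: 1.53
eef_pos: [0.3532, 0.3513, 0.3116]
tcp_rot: [0.175, 0.985, 0.0, 0.0]
contact_force: [0.4, -0.1, -0.0]
opening: 0.002
finger_force: 0.0
time: 1.95
eef_pos: [0.4282, 0.1779, 0.3117]
tcp_rot: [0.175, 0.985, 0.0, 0.001]
contact_force: [0.4, 1.2, -0.2]
opening: -0.001
finger_force: 0.0
time: 2.37
eef_pos: [0.477, 0.0665, 0.3113]
tcp_rot: [0.177, 0.984, 0.0, -0.0]
contact_force: [-0.2, 0.0, 0.3]
opening: -0.004
finger_force: 0.0
time: 2.78
eef_pos: [0.4759, 0.0702, 0.3114]
tcp_rot: [0.417, 0.909, 0.0, -0.0]
contact_force: [0.1, 0.5, -0.6]
opening: -0.002
finger_force: 0.0
```

```bash
python3 -m inch '[[1,0,0,0.04,0],[1,0,0,0.08,0],[1,0,0,0.12,0],[1,0,0,0.148,0],[1,0,0,0.148,0]]'
python3 -m inch '[[1,0,0.006,0,0],[1,0,0.012,0,0],[1,0,0.018,0,0],[1,0,0.024,0,0],[1,0,0.030,0,0]]'
python3 - <<'E'
from h import *
s=ctrl.get_state();print(s['eef_pos'],s['contact_force'],R.from_quat(s['tcp_rot']).as_matrix()[:,1])
p=ctrl.read_camera('top');im=cv2.cvtColor(p['pixels'],cv2.COLOR_RGB2BGR)
a=cv2.resize(im[130:280,150:300],None,fx=2.6,fy=2.6,interpolation=cv2.INTER_CUBIC)
p=ctrl.read_camera('scene');im=cv2.cvtColor(p['pixels'],cv2.COLOR_RGB2BGR)
b=cv2.resize(im[190:340,350:500],None,fx=2.6,fy=2.6,interpolation=cv2.INTER_CUBIC)
cv2.imwrite('pics/c2.png',np.hstack([a,b]))
E
```

```text
time: 3.2
eef_pos: [0.471, 0.0704, 0.1564]
tcp_rot: [0.415, 0.91, -0.002, -0.007]
contact_force: [-1.2, -0.2, -1.0]
opening: 0.0
finger_force: 0.0
time: 3.62
eef_pos: [0.501, 0.0887, 0.1655]
tcp_rot: [0.415, 0.91, 0.001, 0.002]
contact_force: [0.9, 0.4, -0.9]
opening: 0.003
finger_force: 0.0
[0.50103379 0.08871314 0.16549723] [ 0.91255843  0.35937417 -0.85101686] [0.75560965 0.65501527 0.00300911]
```

View pics/c2.png

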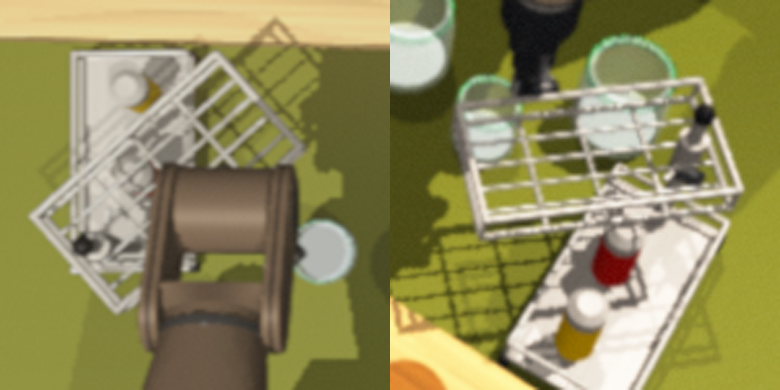

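The fingertips are beside the tier's near side, clear of the jar, and the tier hasn't moved. Next I make contact and follow the arc.

```bash
python3 -m inch '[[1,0,0,0.007,0],[1,0,0.003,0.007,0],[1,0,0.006,0.007,0],[1,0,0.009,0.007,0],[1,0,0.012,0.007,0]]'
python3 -m inch '[[1,-0.0027,0.0053,0,-2],[1,-0.0052,0.0107,0,-4],[1,-0.0075,0.0161,0,-6],[1,-0.0096,0.0217,0,-8],[1,-0.0115,0.0273,0,-10]]'
python3 -m inch '[[1,-0.0027,0.0053,0,-2],[1,-0.0052,0.0107,0,-4],[1,-0.0075,0.0161,0,-6],[1,-0.0096,0.0217,0,-8],[1,-0.0115,0.0273,0,-10]]'
python3 - <<'E'
from h import *
s=ctrl.get_state();y=R.from_quat(s['tcp_rot']).as_matrix()[:,1];print(s['eef_pos'],s['contact_force'],np.degrees(np.arctan2(y[1],y[0])))
p=ctrl.read_camera('scene');im=cv2.cvtColor(p['pixels'],cv2.COLOR_RGB2BGR)
cv2.imwrite('pics/c3.png',cv2.resize(im[190:340,330:500],None,fx=3.5,fy=3.5,interpolation=cv2.INTER_CUBIC))
E
```

```text
time: 4.13
eef_pos: [0.5084, 0.0957, 0.1563]
tcp_rot: [0.416, 0.91, -0.0, 0.0]
contact_force: [-0.3, -1.9, 2.1]
opening: 0.002
finger_force: 0.0
time: 4.55
eef_pos: [0.5368, 0.105, 0.1563]
tcp_rot: [0.334, 0.943, -0.0, 0.0]
contact_force: [0.4, -2.0, 1.2]
opening: -0.002
finger_force: 0.0
time: 4.97
eef_pos: [0.5632, 0.119, 0.1564]
tcp_rot: [0.25, 0.968, -0.0, 0.0]
contact_force: [0.1, -2.0, 1.3]
opening: 0.0
finger_force: 0.0
[0.56318569 0.11897263 0.15637805] [ 0.10521787 -2.02047435  1.34445649] 60.98983488082226
```

View pics/c3.png

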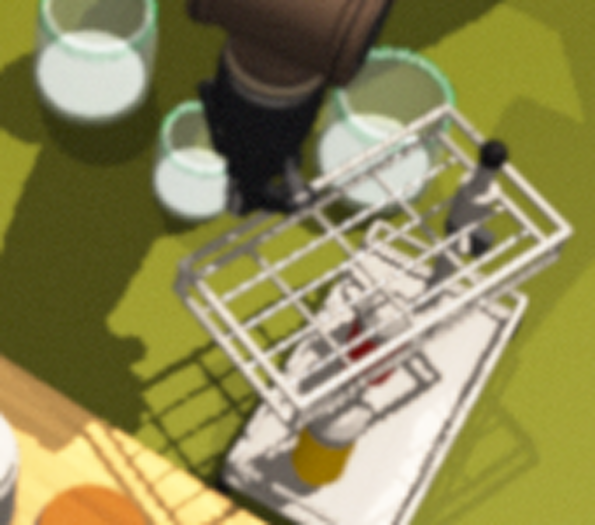

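The tier is following, with about 2 N at the fingertips, and roughly 29° remain. I continue the arc and slow down at the end.

```bash
python3 -m inch '[[1,-0.0027,0.0053,0,-2],[1,-0.0052,0.0107,0,-4],[1,-0.0075,0.0161,0,-6],[1,-0.0096,0.0217,0,-8],[1,-0.0115,0.0273,0,-10]]'
python3 -m inch '[[1,-0.0027,0.0053,0,-2],[1,-0.0052,0.0107,0,-4],[1,-0.0075,0.0161,0,-6],[1,-0.0096,0.0217,0,-8],[1,-0.0115,0.0273,0,-10]]'
python3 -m inch '[[1,-0.0014,0.0026,0,-1],[1,-0.0027,0.0053,0,-2],[1,-0.004,0.008,0,-3],[1,-0.0052,0.0107,0,-4],[1,-0.0064,0.0134,0,-5]]'
python3 - <<'E'
from h import *
s=ctrl.get_state();y=R.from_quat(s['tcp_rot']).as_matrix()[:,1];print(s['eef_pos'],s['contact_force'],np.degrees(np.arctan2(y[1],y[0])))
E
```

```text
time: 5.43
eef_pos: [0.586, 0.1372, 0.156]
tcp_rot: [0.165, 0.986, -0.0, -0.0]
contact_force: [0.5, -2.2, 1.0]
opening: 0.005
finger_force: 0.0
time: 5.85
eef_pos: [0.6061, 0.1593, 0.1562]
tcp_rot: [0.079, 0.997, -0.0, 0.0]
contact_force: [1.6, -1.7, 1.8]
opening: 0.001
finger_force: 0.0
time: 6.27
eef_pos: [0.6129, 0.1671, 0.1566]
tcp_rot: [0.034, 0.999, -0.006, -0.002]
contact_force: [-7.3, -20.1, 7.6]
opening: -0.001
finger_force: 0.0
[0.6129396  0.16708479 0.1566155 ] [ -7.25909397 -20.08094645   7.62172658] 86.13239249813508
```

```bash
python3 -m inch '[[1,0,-0.008,0,0],[1,0,-0.016,0,0],[1,0,-0.024,0,0],[1,0,-0.032,0,0],[1,0,-0.04,0,0]]'
python3 - <<'E'
from h import *
s=ctrl.get_state();print(s['eef_pos'],s['contact_force'])
p=ctrl.read_camera('top');im=cv2.cvtColor(p['pixels'],cv2.COLOR_RGB2BGR)
a=cv2.resize(im[130:260,155:265],None,fx=3.6,fy=3.6,interpolation=cv2.INTER_CUBIC)
p=ctrl.read_camera('scene');im=cv2.cvtColor(p['pixels'],cv2.COLOR_RGB2BGR)
b=cv2.resize(im[220:350,390:500],None,fx=3.6,fy=3.6,interpolation=cv2.INTER_CUBIC)
cv2.imwrite('pics/c4.png',np.hstack([a,b]))
E
```

```text
time: 6.68
eef_pos: [0.6108, 0.1311, 0.1559]
tcp_rot: [0.036, 0.999, 0.0, -0.0]
contact_force: [0.1, -0.2, -0.5]
opening: 0.001
finger_force: 0.0
[0.6108408  0.13113102 0.15594157] [ 0.08230823 -0.1620483  -0.53347923]
```

View pics/c4.png

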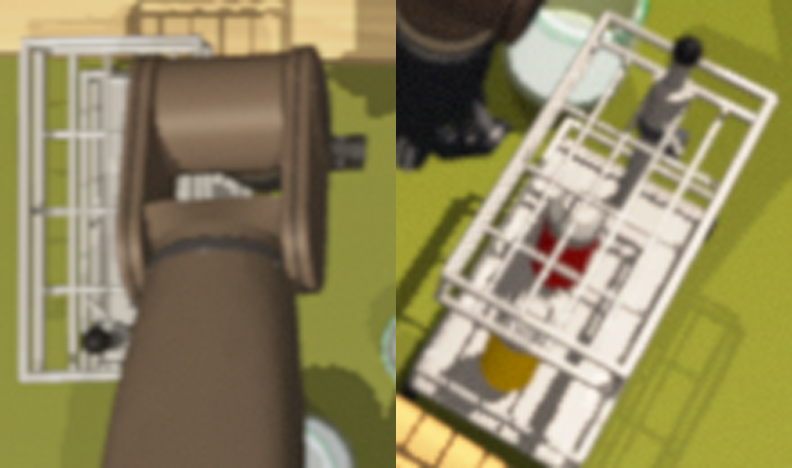

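The tier now looks square over the lower tray: in the left view its left rail is vertical, and in the right view its rails run parallel to the lower tray. It met its stop at about 20 N. Now I rise and go behind the jar, then check with the wrist camera.

```bash
python3 -m inch '[[1,0,0,-0.04,0],[1,0,0,-0.08,0],[1,0,0,-0.12,0],[1,0,0,-0.15,0],[1,0,0,-0.15,-2]]'
python3 -m inch '[[0.25,0.036,-0.018,0,0],[0.25,0.072,-0.036,0,0],[0.25,0.108,-0.055,0,0],[0.25,0.144,-0.073,0,0],[0.25,0.18,-0.091,0,0]]'
python3 -m inch '[[0.25,0.003,0,0,0],[0.25,0.003,0,0,0],[0.25,0.003,0,0,0]]'
python3 - <<'E'
from h import *
np.set_printoptions(precision=3,suppress=True)
p=ctrl.read_camera('top');save(p,'top5.png')
im=cv2.cvtColor(p['pixels'],cv2.COLOR_RGB2BGR)
a=cv2.resize(im[130:270,155:305],None,fx=2.6,fy=2.6,interpolation=cv2.INTER_CUBIC)
s=ctrl.get_state();print(s['eef_pos'],R.from_quat(s['tcp_rot']).as_matrix()[:,1],s['opening'])
w=ctrl.read_camera('wrist')
for d in ctrl.tip_of('jar',w)[:3]:print('wrist jar',d['score'],d['at'],at_z(w,d['at'],0,s))
for d in ctrl.tip_of('jar',p)[:4]:print('top jar',d['score'],d['at'],at_z(p,d['at'],0))
for d in ctrl.tip_of('tier_side',p)[:2]:print('tier_side',d['score'],at_z(p,d['at'],.184))
b=cv2.resize(cv2.cvtColor(w['pixels'],cv2.COLOR_RGB2BGR),(400,250))
b=cv2.copyMakeBorder(b,0,a.shape[0]-250,0,0,cv2.BORDER_CONSTANT)
cv2.imwrite('pics/c5.png',np.hstack([a,b]))
E
```

```text
time: 7.2
eef_pos: [0.6144, 0.1322, 0.3166]
tcp_rot: [0.018, 1.0, 0.001, 0.008]
contact_force: [0.3, -0.2, 1.8]
opening: -0.002
finger_force: 0.0
time: 7.62
eef_pos: [0.4263, 0.0471, 0.306]
tcp_rot: [0.018, 1.0, 0.0, -0.0]
contact_force: [0.1, -1.1, 1.4]
opening: 0.708
finger_force: 0.0
time: 7.87
eef_pos: [0.4255, 0.0475, 0.307]
tcp_rot: [0.018, 1.0, 0.0, 0.001]
contact_force: [-0.3, -0.2, 0.0]
opening: 0.753
finger_force: 0.0
[0.426 0.048 0.307] [0.036 0.999 0.   ] 0.7491657178568354
wrist jar 0.97 [413.7, 95.1] [0.36  0.165 0.   ]
wrist jar 0.76 [210.7, 152.0] [ 0.42  -0.089  0.   ]
wrist jar 0.6 [317.3, 183.0] [0.465 0.045 0.   ]
top jar 0.88 [316.1, 240.4] [ 0.42  -0.082  0.   ]
top jar 0.86 [273.1, 227.9] [0.46  0.051 0.   ]
top jar 0.79 [238.2, 259.1] [0.365 0.16  0.   ]
tier_side 0.91 [0.624 0.207 0.184]
```

View pics/c5.png

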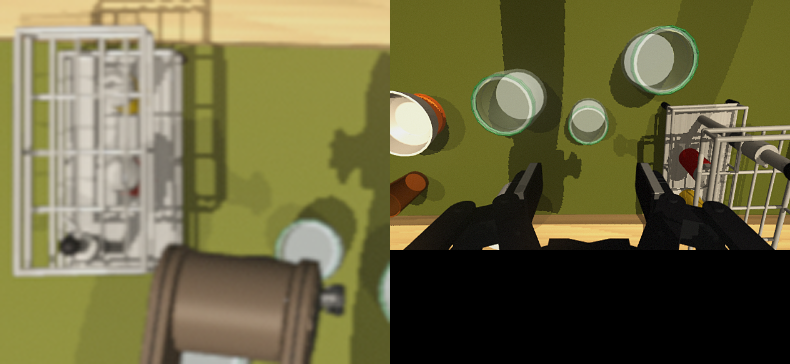

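The tier is home: its side point reads (0.624,0.207) and its rails parallel the lower tray. The jar is at (0.464,0.047), centred between the fingers at wrist view (588,122). I descend behind it.

```bash
python3 -m inch '[[0.25,0.004,0,0.035,0],[0.25,0.004,0,0.07,0],[0.25,0.004,0,0.105,0],[0.25,0.004,0,0.14,0],[0.25,0.004,0,0.16,0]]'
python3 -m inch '[[0.25,0,0,0.015,0],[0.25,0,0,0.03,0],[0.25,0,0,0.045,0],[0.25,0,0,0.045,0]]'
python3 -c "
from h import *
s=ctrl.get_state();w=ctrl.read_camera('wrist');save(w,'w6.png');print(s['eef_pos'],s['qpos'],s['contact_force'])"
```

```text
time: 8.53
eef_pos: [0.4192, 0.0481, 0.1421]
tcp_rot: [0.018, 1.0, 0.0, -0.003]
contact_force: [-0.4, -0.2, -0.4]
opening: 0.75
finger_force: 0.0
time: 8.87
eef_pos: [0.4191, 0.048, 0.098]
tcp_rot: [0.018, 1.0, 0.0, -0.004]
contact_force: [-0.2, -0.4, -1.1]
opening: 0.752
finger_force: 0.0
[0.41905796 0.04803369 0.09801087] [-1.27455865e-01 -1.24704379e-01  2.27888539e+00  5.24582297e-05
  9.94666167e-01 -1.66209358e+00] [-0.21807186 -0.37756486 -1.05579884]
```

```bash
python3 -m inch '[[0.25,0,0,0.02,0],[0.25,0,0,0.04,0],[0.25,0,0,0.06,0],[0.25,0,0,0.075,0],[0.25,0,0,0.083,0]]'
python3 -m inch '[[0.25,-0.003,0,0,0],[0.25,-0.006,0,0,0]]'
python3 - <<'E'
from h import *
s=ctrl.get_state();print(s['eef_pos'],s['contact_force'])
w=ctrl.read_camera('wrist');p=ctrl.read_camera('scene')
b=cv2.resize(cv2.cvtColor(w['pixels'],cv2.COLOR_RGB2BGR),(480,300))
a=cv2.resize(cv2.cvtColor(p['pixels'],cv2.COLOR_RGB2BGR)[180:280,330:430],(300,300),interpolation=cv2.INTER_CUBIC)
cv2.imwrite('pics/c6.png',np.hstack([a,b]))
E
```

```text
time: 9.33
eef_pos: [0.4211, 0.0477, 0.0176]
tcp_rot: [0.018, 1.0, 0.0, -0.001]
contact_force: [0.2, 0.6, 0.4]
opening: 0.751
finger_force: 0.0
time: 9.5
eef_pos: [0.428, 0.0473, 0.019]
tcp_rot: [0.018, 1.0, -0.0, 0.0]
contact_force: [0.1, -0.4, -0.1]
opening: 0.751
finger_force: 0.0
[0.42802336 0.0473269  0.01899578] [ 0.07980037 -0.43971266 -0.13911129]
```

View pics/c6.png

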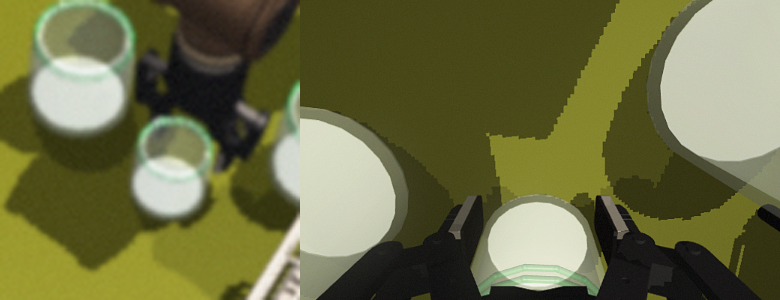

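The fingers straddle the back of the jar without touching it (wrist view, 480 and 600 either side of 541). First I nudge it clear of the reach limit, then back off, narrow the fingers and push on.

```bash
python3 -m inch '[[0.25,-0.005,0,0.006,0],[0.25,-0.010,0,0.006,0],[0.25,-0.015,0,0.006,0],[0.25,-0.020,0,0.006,0],[0.25,-0.025,0,0.006,0]]'
python3 -m inch '[[0.25,-0.004,0,0,0],[0.25,-0.008,0,0,0],[0.25,-0.010,0,0,0]]'
python3 -m inch '[[0.25,0.01,0,0,0],[0.25,0.025,0,0,0],[0.5,0.025,0,0,0],[0.5,0.025,0,0,0],[0.5,0.025,0,0,0]]'
python3 - <<'E'
from h import *
s=ctrl.get_state();print(s['eef_pos'],s['contact_force'])
p=ctrl.read_camera('top')
for d in ctrl.tip_of('jar',p)[:4]:print('top jar',d['score'],d['at'],at_z(p,d['at'],0))
w=ctrl.read_camera('wrist')
for d in ctrl.tip_of('jar',w)[:3]:print('wrist jar',d['score'],d['at'],at_z(w,d['at'],0,s))
E
```

```text
time: 10.02
eef_pos: [0.4525, 0.0464, 0.0126]
tcp_rot: [0.018, 1.0, 0.0, -0.0]
contact_force: [-3.7, 0.4, 2.9]
opening: 0.75
finger_force: 0.0
time: 10.27
eef_pos: [0.4627, 0.046, 0.0125]
tcp_rot: [0.018, 1.0, -0.0, 0.0]
contact_force: [-4.4, -0.6, 5.0]
opening: 0.75
finger_force: 0.0
time: 10.68
eef_pos: [0.4375, 0.0469, 0.0125]
tcp_rot: [0.018, 1.0, -0.0, 0.001]
contact_force: [0.2, -0.3, 0.6]
opening: 0.498
finger_force: 0.0
[0.4375079  0.04687558 0.01247426] [ 0.19129086 -0.3250555   0.58955244]
top jar 0.79 [237.2, 258.7] [0.36630378 0.16294459 0.        ]
top jar 0.62 [274.3, 216.6] [0.49522007 0.04736511 0.        ]
top jar 0.57 [315.2, 241.5] [ 0.4164927  -0.07902524  0.        ]
wrist jar 0.86 [317.0, 353.5] [ 4.93353961e-01  4.34724129e-02 -2.77555756e-17]
wrist jar 0.78 [598.8, 80.0] [0.36087528 0.16434138 0.        ]
wrist jar 0.75 [26.1, 236.3] [ 0.42101404 -0.09062715  0.        ]
```

```bash
python3 -m inch '[[0.6,0,0,-0.009,0],[0.6,0,0,-0.009,0],[0.6,-0.004,0,-0.009,0],[0.6,-0.008,0,-0.009,0]]'
python3 -m inch '[[0.6,-0.004,0,0,0],[0.6,-0.008,0,0,0],[0.6,-0.012,0,0,0],[0.6,-0.017,0,0,0],[0.6,-0.022,0,0,0]]'
python3 - <<'E'
from h import *
s=ctrl.get_state();print(s['eef_pos'],s['contact_force'],s['opening'])
w=ctrl.read_camera('wrist')
for d in ctrl.tip_of('jar',w)[:2]:print('wrist jar',d['score'],d['at'],at_z(w,d['at'],0,s))
E
```

```text
time: 11.22
eef_pos: [0.4456, 0.0467, 0.0217]
tcp_rot: [0.018, 1.0, -0.0, 0.0]
contact_force: [0.0, -0.1, -0.0]
opening: 0.396
finger_force: 0.0
time: 11.63
eef_pos: [0.4672, 0.0459, 0.0211]
tcp_rot: [0.018, 1.0, 0.0, -0.0]
contact_force: [-2.3, 0.2, -0.3]
opening: 0.399
finger_force: 0.7
[0.46718994 0.04588803 0.02106418] [-2.26712723  0.23676237 -0.27776455] 0.3987243928458285
wrist jar 0.62 [320.2, 321.4] [0.50931141 0.04472363 0.        ]
wrist jar 0.59 [599.9, 5.2] [0.36150039 0.16427825 0.        ]
```

Now the push is clean: 2.3 N forward and no vertical load.

```bash
for i in 1; do python3 -m inch '[[0.6,-0.006,0,0,0],[0.6,-0.013,0,0,0],[0.6,-0.020,0,0,0],[0.6,-0.027,0,0,0],[0.6,-0.034,0,0,0]]'; done
python3 -m inch '[[0.6,-0.007,0,0,0],[0.6,-0.014,0,0,0],[0.6,-0.021,0,0,0],[0.6,-0.028,0,0,0],[0.6,-0.035,0,0,0]]'
python3 -m inch '[[0.6,-0.007,0,0,0],[0.6,-0.014,0,0,0],[0.6,-0.021,0,0,0],[0.6,-0.028,0,0,0],[0.6,-0.035,0,0,0]]'
python3 -m inch '[[0.6,-0.006,0,0,0],[0.6,-0.012,0,0,0],[0.6,-0.017,0,0,0],[0.6,-0.021,0,0,0],[0.6,-0.025,0,0,0]]'
python3 - <<'E'
from h import *
s=ctrl.get_state();print(s['eef_pos'],s['contact_force'],s['opening'])
w=ctrl.read_camera('wrist')
for d in ctrl.tip_of('jar',w)[:1]:print('wrist jar',d['score'],d['at'],at_z(w,d['at'],0,s))
p=ctrl.read_camera('top')
for d in ctrl.tip_of('jar',p)[:4]:print('top jar',d['score'],d['at'],at_z(p,d['at'],0))
E
```

```text
time: 12.15
eef_pos: [0.5019, 0.0445, 0.0213]
tcp_rot: [0.018, 1.0, -0.0, 0.0]
contact_force: [-1.1, 0.4, -0.7]
opening: 0.402
finger_force: 0.4
time: 12.57
eef_pos: [0.5367, 0.0433, 0.0213]
tcp_rot: [0.018, 1.0, -0.0, -0.0]
contact_force: [-1.5, 0.4, -0.1]
opening: 0.4
finger_force: 0.4
time: 12.98
eef_pos: [0.5716, 0.042, 0.0213]
tcp_rot: [0.018, 1.0, -0.0, -0.0]
contact_force: [-0.1, -0.3, 0.3]
opening: 0.397
finger_force: 0.4
time: 13.4
eef_pos: [0.5962, 0.0412, 0.0213]
tcp_rot: [0.018, 1.0, 0.0, -0.0]
contact_force: [-1.4, -0.4, 0.2]
opening: 0.4
finger_force: 0.6
[0.59618355 0.04115591 0.02126247] [-1.43713186 -0.44594434  0.17356526] 0.3999202520741399
wrist jar 0.82 [318.4, 322.1] [0.63887248 0.03899647 0.        ]
top jar 0.82 [315.5, 239.1] [ 0.42390507 -0.08004007  0.        ]
top jar 0.59 [273.9, 172.0] [0.63479139 0.04779934 0.        ]
```

```bash
python3 -m inch '[[0.6,-0.005,0,0,0],[0.6,-0.010,0,0,0],[0.6,-0.015,0,0,0],[0.6,-0.020,0,0,0],[0.6,-0.024,0,0,0]]'
python3 -m inch '[[0.6,-0.002,0,0,0],[0.6,-0.004,0,0,0],[0.6,-0.005,0,0,0]]'
python3 -m inch '[[0.6,-0.001,0,0,0],[0.6,-0.002,0,0,0]]'
```

```text
time: 14.02
eef_pos: [0.6206, 0.0402, 0.0213]
tcp_rot: [0.018, 1.0, -0.0, 0.0]
contact_force: [-0.7, -0.4, -0.4]
opening: 0.397
finger_force: 0.5
time: 14.27
eef_pos: [0.6251, 0.0401, 0.0213]
tcp_rot: [0.018, 1.0, -0.0, -0.0]
contact_force: [-2.7, 0.0, -0.5]
opening: 0.4
finger_force: 0.6
time: 14.43
eef_pos: [0.6268, 0.04, 0.0213]
tcp_rot: [0.018, 1.0, 0.0, -0.0]
contact_force: [-1.4, -0.5, 0.2]
opening: 0.404
finger_force: 0.7
```

```bash
python3 -m inch '[[0.6,-0.001,0,0,0],[0.6,-0.002,0,0,0]]'
python3 -m inch '[[0.6,-0.001,0,0,0],[0.6,-0.002,0,0,0]]'
```

```text
time: 14.6
eef_pos: [0.6289, 0.0399, 0.0213]
tcp_rot: [0.018, 1.0, 0.0, -0.0]
contact_force: [-1.5, 0.8, 0.2]
opening: 0.398
finger_force: 0.6
time: 14.77
eef_pos: [0.6295, 0.04, 0.0212]
tcp_rot: [0.018, 1.0, 0.0, -0.002]
contact_force: [-7.3, 0.3, 5.6]
opening: 0.402
finger_force: 3.7
```

It met the step: the force rose to 7 N and the advance stalled. I retreat and inspect.

```bash
python3 -m inch '[[0.6,0.003,0,0,0],[0.6,0.008,0,0,0],[0.6,0.02,0,0,0],[0.6,0.045,0,0,0],[0.6,0.08,0,0,0]]'
python3 -m inch '[[0.6,0,0,-0.035,0],[0.6,0,0,-0.07,0],[0.6,0,0,-0.105,0],[0.6,0,0,-0.14,0],[0.6,0,0,-0.18,0]]'
python3 -m inch '[[0.6,0.03,0,-0.025,0],[0.6,0.06,0,-0.05,0],[0.6,0.09,0,-0.08,0],[0.6,0.09,0,-0.08,0],[0.6,0.09,0,-0.08,0]]'
python3 - <<'E'
from h import *
np.set_printoptions(precision=3,suppress=True)
s=ctrl.get_state();print(s['eef_pos'],s['contact_force'])
p=ctrl.read_camera('top');q=ctrl.read_camera('scene');w=ctrl.read_camera('wrist')
for n,c in(('top',p),('scene',q),('wrist',w)):
    for k,z in(('jar',0),('tin',0),('tier_side',.184)):
        for d in ctrl.tip_of(k,c)[:3]:print(n,k,round(d['score'],2),at_z(c,d['at'],z,s))
f=lambda c:cv2.cvtColor(c['pixels'],cv2.COLOR_RGB2BGR)
a=cv2.resize(f(p)[120:270,150:350],(480,360),interpolation=cv2.INTER_CUBIC)
b=cv2.resize(f(q)[200:360,270:410],(315,360),interpolation=cv2.INTER_CUBIC)
cv2.imwrite('pics/c7.png',np.hstack([a,b]))
E
```

```text
time: 15.18
eef_pos: [0.5531, 0.0423, 0.0224]
tcp_rot: [0.019, 1.0, -0.0, 0.003]
contact_force: [-0.1, 0.7, 0.6]
opening: 0.4
finger_force: 0.0
time: 15.6
eef_pos: [0.5502, 0.0429, 0.2022]
tcp_rot: [0.018, 1.0, 0.0, 0.0]
contact_force: [0.3, -0.2, -1.8]
opening: 0.399
finger_force: 0.0
time: 16.02
eef_pos: [0.4615, 0.0461, 0.2845]
tcp_rot: [0.018, 1.0, -0.0, 0.004]
contact_force: [0.8, -0.3, -0.7]
opening: 0.4
finger_force: 0.0
[0.462 0.046 0.285] [ 0.838 -0.253 -0.688]
top jar 0.97 [0.369 0.158 0.   ]
top jar 0.93 [0.67  0.034 0.   ]
top jar 0.72 [ 0.426 -0.087  0.   ]
top tin 0.73 [ 0.654 -0.122  0.   ]
top tin 0.46 [0.561 0.249 0.   ]
top tier_side 0.71 [0.683 0.013 0.184]
top tier_side 0.65 [0.618 0.207 0.184]
scene jar 0.86 [ 0.408 -0.09   0.   ]
scene jar 0.86 [0.368 0.162 0.   ]
scene jar 0.65 [0.637 0.251 0.   ]
scene tin 0.8 [ 0.652 -0.132  0.   ]
scene tier_side 0.72 [ 0.701 -0.373  0.184]
scene tier_side 0.64 [0.631 0.202 0.184]
scene tier_side 0.4 [0.758 0.092 0.184]
wrist jar 0.95 [ 0.675  0.038 -0.   ]
wrist jar 0.64 [ 0.423 -0.09   0.   ]
wrist jar 0.64 [0.363 0.164 0.   ]
wrist tin 0.71 [ 0.666 -0.131  0.   ]
```

View pics/c7.png

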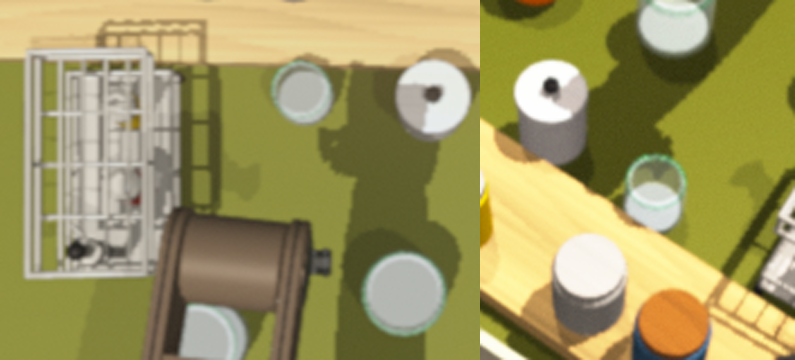

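The jar stands upright against the step at top crop (302,92), world (0.672,0.036). The tin hasn't moved, and the tier's rails are parallel to the lower tray's.

```bash
python3 -c "
from plant import ctrl
print(ctrl.sign_off())"
```

```text
the job is handed in; nothing more can be done
None
```

I handed the job in at about 16 s: the tier was pushed back to its stop, square over the lower tray, and the smallest jar was then slid upright against the back step between the rack and the tin, which did not visibly move.

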